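Start the spring tester and hold its telescoping rod at the length mark

TASK

Start the bench spring tester: press the round button on its control box fully down and let it come up again. Then take the telescoping rod by its spool-shaped grip and draw it out against its inner spring until the two legs of its cross-bar stand right over the two fins of the sliding index, without pulling well past them. Finish while still holding the rod out at that mark: do not let go, and leave the index and the things lying around where they are.

Things in the scene. Friction and masses are not known exactly. Their poses are not given: they have to be found in the camera images.
- tester: bench spring tester, fixed, turned differently each time: grey bed 220 x 90 x 10 mm, steel barrel (30 mm diameter, 40 at its two clamps) lying level, its axis 85 mm above the bench. Origin on the bench below that axis, 10 mm in front of the barrel's mouth; z up. The barrel lies towards its +x (bed ends at +105 mm); the rod is drawn out towards its -x (bed ends at -115 mm)
- rod: telescoping rod of the tester with cross-bar and grip; slides only along the tester's x, fully in at the start (origin then at the tester's; axes always the tester's). Its inner spring pulls it back in with 3 N when in, plus 0.6 N for each 10 mm drawn out; let go, it runs back. Travel at most 85 mm
- rod_grip (a point): centre of the rod's spool-shaped aluminium grip, 85 mm above the bench: waist 18 mm in diameter, 35 mm long along the rod, between flanges 34 mm in diameter. Axes as the tester's (x along the rod, into the barrel). Taken from above, fingers either side of the waist, closing along y. Nothing below or beside the waist stands higher than 48 mm
- rod_pointer (a point): point of the rod 50 mm above the bench, midway between the lower ends of the two legs of its dark cross-bar. The bar is 4 mm thick along the rod and 64 mm wide, its legs (30 mm either side of the axis) hang down to 52 mm above the bench. It stays 28 mm from rod_grip along the rod, on the barrel side. Axes as the tester's
- index_mark (a point): length mark: point 48 mm above the bench, midway between the tops of the two fins (4 mm thick, 30 mm either side of the rod's axis) of the dark index saddle on the rail under the rod. It starts 30 to 60 mm from rod_pointer along the tester's -x, slides stiffly (12 N), must not be shifted. Axes as the tester's. At the mark, rod_pointer has the same tester x as this point
- control_box: grey control box of the tester, 64 x 64 x 34 mm, fixed to the bench, with the push button in a black housing on the middle of its top. Origin at the centre of its underside, z up
- button_top (a point): centre of the top face of the round push button (28 mm diameter), which is pressed straight down
- button (a joint): how far the button is pressed, in m: 0 is up, 0.006 fully down; it springs back by itself, and takes 5 N to go fully down
- tape_measure: bystander: orange pocket tape measure, 32 x 77 x 58 mm, loose; leave alone
- wood_block: bystander: dark wooden block, 24 x 48 x 45 mm, loose; leave alone
- gauge_block: bystander: ground steel block, 25 x 50 x 25 mm, loose; leave alone

How it is judged:
By the outcome, as a careful person would: the job done as asked, in the order asked, and still so for the second after the job is handed in, while the arm keeps its last pose, push and grip.
It also fails if it takes over 48 s, if anything falls off the work surface, if the arm or the gripper's body presses on something with over 40 N, if the wrist force passes 120 N, or if a joint passes its speed limit or range.

ROBOT

A 7-joint arm with a two-finger parallel gripper is mounted at the origin on the work surface; the furniture and walls round the work are solid. World frame = base frame: x ahead of the robot, y to its left, z up, the work surface at z = 0. Lengths are in mm, angles in rad, forces in N, time in s.
With the tool pointing down it reaches from about 425 to 975 mm from the base axis. Payload 16.7 kg.
Tool frame: the origin (TCP) lies midway between the tips of the shut fingers; the grasp point (between the pads) lies 19 mm behind it; z points along the fingers, y is the line along which they close (so a half turn about z gives the same grasp; the last joint's range is limited). The gripper opens to 85 mm and grips with 20 to 120 N. Pads are 22 mm wide; open, the fingers measure 114 mm over their backs; the gripper's body (76 mm by 85 mm) begins 54 mm behind the grasp point. The pads swing forward as they close: fully open they stand 13 mm farther back than shut.
Start: joints at [0.994, 0.426, 0.074, 1.606, -0.034, 1.111, -0.067], TCP at [280.003, -614.145, 231.302] pointing down, gripper open.
Joint ranges: [-2.85, 2.85], [-0.5, 2.14], [-1.23, 1.37], [0.21, 2.46], [-1.02, 4.16], [0.16, 2.05], [-2.73, 2.73]. Speed limits (rad/s): [1.89, 1.89, 2.39, 2.39, 3.01, 3.01, 3.01].

INTERFACE

Orientations are given as a unit quaternion [x, y, z, w].
In Python, from bench import movep, move_straight, move_joints, gripper_to, pause, ik, read_camera, MotionError, finish_job, outline_of, place_of, current_time_s, current_qpos, current_qd, current_joint_efforts, current_tool_pos, current_ee_rot, current_wrist_force, current_ft_torque, current_gripper_width, current_grasp_force gives the robot as it stands. Calls block until the motion is done:
- movep(position, orientation): joint-space move of the TCP to a pose.
- move_straight(position, rot=None, max_speed=150, max_force=None): straight line of the TCP; rot=None keeps the orientation; max_speed is the mean speed in mm/s. With max_force (N) it stops when the force on the tool has changed by that much, and returns True; else False.
- move_joints(angles): joint-space move.
- gripper_to(opening): opening from 0.0 (shut) to 1.0 (fully open); the grip force is fixed at half the most; returns when the fingers have stopped.
- pause(seconds).
- ik(position, orientation): joint angles nearest the present ones, or None.
- read_camera(name): name is "scene" or "top"; returns a dict with "color" (400x640x3 uint8, red, green, blue), "fx", "fy", "cx", "cy" (pixels), "xyz" and "orientation" of the camera in the world. Camera axes: x right, y down, z forward; pixel columns grow to the right and rows downward; lengths in mm; the calibration is good to about 2 mm. A picture is of the moment at which its call begins. There is no depth.
A pose or a line that the arm cannot do raises MotionError and nothing moves.
- finish_job(): hands the job in; it is judged then, once.
Trained networks look in the newest picture that a camera, given by its name, has taken for a name from the list of things; names that differ only in an ending like _2 or _b are one class to them, and where a whole thing is asked for, a point or a joint stands for the part that bears it (a point fixed in the world has none). Each returns a list of dicts, best first, with "score" (0 to 1); they miss things now and then, are a little off and sometimes report something else, mostly with a low value. They report only what shows in the picture. A call takes as long as a camera call.
- outline_of(label, camera): "pixels" (400x640 bool, what is visible of it).
- place_of(label, camera): "at" ([x, y, z] in mm, in world coordinates, good to about 4 mm: a listed point, or the origin of a listed thing).
Readings, each from a call of its own:
- current_time_s(): time.
- current_qpos(): joint angles.
- current_qd(): joint speeds.
- current_joint_efforts(): joint torques, N m.
- current_tool_pos(): TCP position.
- current_ee_rot(): TCP orientation.
- current_wrist_force(): force on the tool from outside, world axes, zero at the start.
- current_ft_torque(): the same for the moment, N m.
- current_gripper_width(): opening from 0.0 (shut) to 1.0 (fully open).
- current_grasp_force(): force on a finger pad.
Only numpy, scipy, OpenCV 4.12 (cv2) and the standard library are available. Lean on these libraries where they do the work, as an engineer would, in place of code of your own. Each camera call takes 0.05 s, during which the arm holds its last target. There are 200 camera calls.

## Working session

There is one attempt and no reset: what is moved stays moved. The work goes in short steps, each a Python script; the robot and the scene stay as the last script left them, time stands still between calls to the robot, and variables do not carry over. Pictures are saved under pics/ and viewed, at most 10 in all, crops included, and the job is handed in when it is done.

```bash
mkdir -p pics; python3 - <<'E'
from bench import *
import cv2,numpy as np
for c in("scene","top"):
    r=read_camera(c); cv2.imwrite(f"pics/{c}0.png",r["color"][:,:,::-1])
    print(c,r["fx"],r["fy"],r["cx"],r["cy"],np.round(r["xyz"],1),np.round(r["orientation"],4))
    for l in("tester","rod","rod_grip","rod_pointer","index_mark","control_box","button_top","tape_measure","wood_block","gauge_block"):
        print(l,[(np.round(d["at"],1).tolist(),round(d["score"],2)) for d in place_of(l,c)[:2]])
print(current_ee_rot(),current_time_s())
E
```

```text
scene 430.8221063425816 430.8221063425816 321.09268929477696 200.78906160701106 [ 248.7 -389.2  711.9] [ 0.9027 -0.1858  0.0817 -0.3794]
tester [([453.9, 316.4, -1.9], 0.76), ([449.3, 258.6, 50.7], 0.49)]
rod [([454.9, 311.3, 1.5], 0.84)]
rod_grip [([452.2, 285.5, 86.2], 0.74), ([402.4, -69.8, 0.3], 0.24)]
rod_pointer [([452.1, 310.5, 50.5], 0.87)]
index_mark [([446.8, 257.1, 49.1], 0.47)]
control_box []
button_top [([618.6, 250.9, 56.8], 0.43)]
tape_measure [([401.1, -65.9, -4.6], 0.89)]
wood_block [([361.2, 101.7, -0.9], 0.89)]
gauge_block [([653.8, 427.8, -2.4], 0.62)]
top 514.0569861645878 514.0569861645878 326.5413981675506 201.13554529052664 [ 361.9  155.4 1170.4] [ 0.7058 -0.7036  0.052  -0.0636]
tester [([460.3, 314.0, -2.7], 0.63)]
rod []
rod_grip [([452.8, 285.3, 86.4], 0.58)]
rod_pointer [([450.0, 311.7, 50.2], 0.72)]
index_mark [([444.7, 259.6, 47.0], 0.64)]
control_box [([620.1, 255.7, -1.7], 0.81)]
button_top [([620.9, 246.6, 59.0], 0.45)]
tape_measure [([396.3, -69.0, -0.9], 0.74)]
wood_block [([365.6, 97.0, 1.3], 0.59)]
gauge_block [([657.9, 416.8, 0.1], 0.54)]
[ 9.77214963e-01  2.12252001e-01 -4.51344486e-06 -5.58277380e-05] 1.1
```

View pics/top0.png

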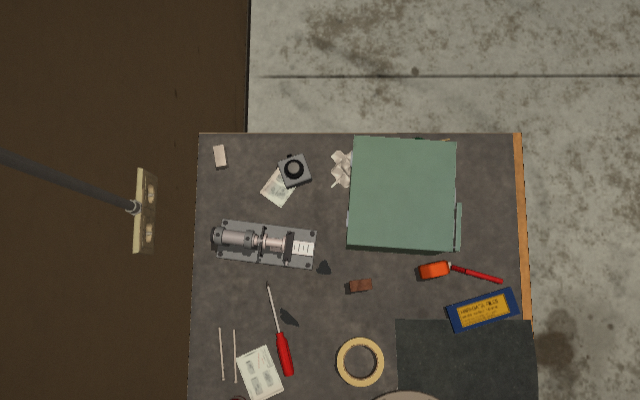

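View pics/scene0.png

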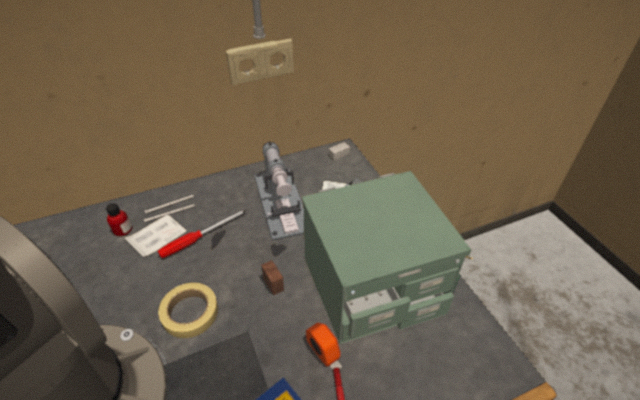

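The top view shows the tester at about (265,243) with its rod pointing right, the control box at (294,170), and a tall green cabinet beside them at (400,195). The scene view shows the cabinet hiding the box. Next I'll measure the tester's axis, the button and the cabinet height.

```bash
cat > h.py <<'E'
from bench import *
import numpy as np, cv2
from scipy.spatial.transform import Rotation as R
def ray(c,uv):
    d=np.array([(uv[0]-c["cx"])/c["fx"],(uv[1]-c["cy"])/c["fy"],1.]); return R.from_quat(c["orientation"]).apply(d)
def atz(c,uv,z):
    d=ray(c,uv); return np.array(c["xyz"])+d*(z-c["xyz"][2])/d[2]
def tri(c1,p1,c2,p2):
    a,b=ray(c1,p1),ray(c2,p2); s=np.linalg.lstsq(np.c_[a,-b],np.array(c2["xyz"])-c1["xyz"],rcond=None)[0]
    return (np.array(c1["xyz"])+a*s[0]+np.array(c2["xyz"])+b*s[1])/2
def down(ang): # tool z down, tool y along world yaw ang
    y=np.array([np.cos(ang),np.sin(ang),0]); z=np.array([0,0,-1.]); return R.from_matrix(np.c_[np.cross(y,z),y,z]).as_quat()
E
python3 - <<'E'
from h import *
t=read_camera("top"); s=read_camera("scene")
for a,b in [((347,248),(303,195)),((355,137),(408,173)),((457,142),(467,245)),((456,250),(352,270))]: print("cab",tri(t,a,s,b).round())
for l in("tester","rod","index_mark","button","control_box"):
    for d in outline_of(l,"top")[:1]:
        m=d["pixels"].astype(np.uint8); c=max(cv2.findContours(m,0,1)[0],key=cv2.contourArea)
        r=cv2.minAreaRect(c); print(l,round(d["score"],2),[np.round(v,1) for v in r],m.sum(),[atz(t,p,10).round(1).tolist() for p in cv2.boxPoints(r)])
cv2.imwrite("pics/crop1.png",cv2.resize(t["color"][140:280,200:340,::-1],None,fx=4.2,fy=4.2,interpolation=cv2.INTER_CUBIC))
E
```

```text
cab [438. 131. 185.]
cab [654. 117. 177.]
cab [639. -82. 190.]
cab [433. -70. 217.]
tester 0.88 [array([262. , 243.5]), array([105.8,  39.8]), np.float64(7.3)] 3975 [[426.4, 444.2, 10.0], [516.3, 436.4, 10.0], [486.0, 196.3, 10.0], [397.1, 207.0, 10.0]]
rod 0.74 [array([271.2, 242.1]), array([25.9, 21.3]), np.float64(22.6)] 269 [[448.2, 335.9, 10.0], [492.9, 318.5, 10.0], [470.3, 263.6, 10.0], [425.9, 281.3, 10.0]]
index_mark 0.74 [array([288.5, 248.1]), array([ 8.6, 34.4]), np.float64(7.1)] 251 [[408.7, 273.9, 10.0], [485.6, 265.7, 10.0], [483.2, 246.3, 10.0], [406.4, 254.8, 10.0]]
button 0.56 [array([293.3, 168.8]), array([11.3, 10.6]), np.float64(45.0)] 112 [[629.8, 270.3, 10.0], [647.7, 253.2, 10.0], [628.7, 234.4, 10.0], [610.9, 251.5, 10.0]]
control_box 0.69 [array([294. , 170.1]), array([31.9, 28.8]), np.float64(70.6)] 837 [[650.3, 294.8, 10.0], [673.3, 231.8, 10.0], [601.8, 206.4, 10.0], [579.3, 268.8, 10.0]]
```

View pics/crop1.png

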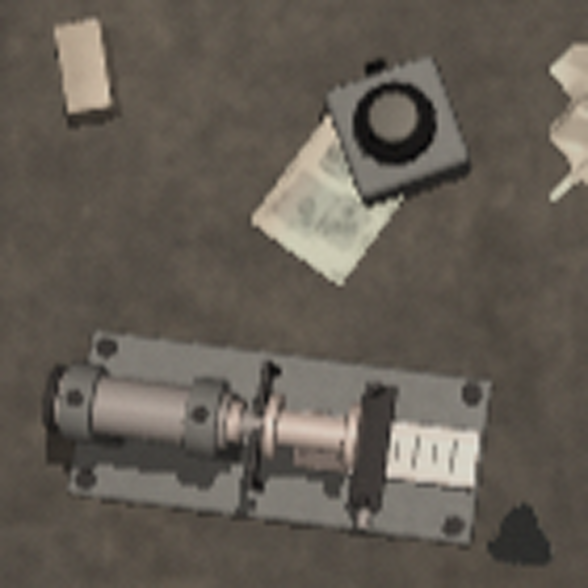

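The crop shows the bed corners at about (97,330), (491,381), (470,543) and (70,495), the button top at (395,117), and the index saddle bar at (374,447). The rod is fully in. I'll compute the geometry and then go above the button.

```bash
python3 - <<'E'
from h import *
t=read_camera("top")
f=lambda p:(np.array(p)+.5)/4.2-.5+np.array([200,140])
A,B,C,D=[atz(t,f(p),10)[:2] for p in((97,330),(491,381),(470,543),(70,495))]
x=((A-B)+(D-C)); x/=np.linalg.norm(x); y=np.array([-x[1],x[0]])
cen=(A+B+C+D)/4; print("len",np.linalg.norm(A-B),np.linalg.norm(D-C),np.linalg.norm(A-D),np.linalg.norm(B-C),"yaw",np.arctan2(x[1],x[0]))
org=cen+5*x; print("origin",org,"grip",org-28*x)
for n,p,z in(("ptr",(262,425),85),("grip",(316,430),85),("idx",(371,447),48),("idxL",(377,390),48),("idxR",(363,507),48)):
    w=atz(t,f(p),z)[:2]; print(n,w.round(1),"tester xy",((w-org)@x).round(1),((w-org)@y).round(1))
print("button",atz(t,f((395,117)),58),atz(t,f((399,131)),34))
print("tool y yaw now",R.from_quat(current_ee_rot()).as_matrix()[:,1])
gripper_to(0.0)
p=np.array(current_tool_pos()); move_straight([p[0],p[1],340],max_speed=200)
b=atz(t,f((395,117)),58)
for a in (0,.5,1,-.5,1.57,-1.57,2.2,-2.2,3.14):
    q=ik([b[0],b[1],340],down(a)); print(a,None if q is None else np.round(q,2))
print(current_time_s())
E
```

```text
len 216.20904319210396 216.55686099773897 90.03216973630892 87.43889149861295 yaw 1.4503707554831402
origin [456.45655186 314.98501534] grip [453.09278005 287.18780254]
ptr [455.6 310. ] tester xy -5.1 0.2
grip [453.2 282.6] tester xy -32.5 -0.7
idx [447.6 258.1] tester xy -57.5 2.0
idxL [477.3 255.5] tester xy -56.5 -27.8
idxR [416.5 261.8] tester xy -57.6 33.3
button [621.07824792 247.42974453  58.        ] [618.93501352 247.14041816  34.        ]
tool y yaw now [ 4.14844539e-01 -9.09892295e-01 -1.39487399e-04]
0 [ 0.14  0.48 -0.9   1.44  0.38  1.4  -0.77]
0.5 [ 0.13  0.47 -0.88  1.44  0.36  1.4  -0.26]
1 [ 0.11  0.46 -0.84  1.44  0.34  1.39  0.26]
-0.5 [ 0.16  0.49 -0.92  1.44  0.39  1.41 -1.28]
1.57 [ 0.09  0.45 -0.81  1.44  0.33  1.38  0.84]
-1.57 [ 0.1   0.46 -0.83  1.44  0.34  1.39 -2.31]
2.2 [ 0.21  0.52 -1.03  1.44  0.45  1.43  1.38]
-2.2 [-1.23  0.6   1.21  1.53 -0.57  1.41 -2.18]
3.14 [ 0.21  0.52 -1.03  1.44  0.45  1.43  2.32]
2.9583
```

```bash
python3 - <<'E'
from h import *
q=np.array(current_qpos()); q[0]-=1.5; move_joints(q.tolist())
print(np.round(current_tool_pos(),1), R.from_quat(current_ee_rot()).as_matrix()[:,1].round(2))
for a in (-.12,.5,1,1.57,2.2,np.pi-.12):
    r=ik([620.5,248,120],down(a)); print(a,None if r is None else np.round(r,2))
for a in (-.12,np.pi-.12):
    r=ik([453,285,150],down(a)); print(a,None if r is None else np.round(r,2))
print(current_time_s())
E
```

```text
[632.5 234.8 339.4] [ 0.94  0.35 -0.  ]
-0.12 [-0.57  0.53  0.13  1.72 -0.08  0.9  -0.53]
0.5 [-0.5   0.52  0.04  1.72 -0.02  0.9   0.04]
1 [-0.45  0.52 -0.04  1.71  0.02  0.91  0.5 ]
1.57 [-0.37  0.53 -0.14  1.71  0.09  0.91  1.02]
2.2 [-0.29  0.53 -0.25  1.7   0.16  0.93  1.6 ]
3.021592653589793 [-0.19  0.55 -0.4   1.69  0.25  0.95  2.34]
-0.12 [-0.75  0.29  0.08  2.   -0.03  0.85 -0.77]
3.021592653589793 [-0.34  0.32 -0.41  1.98  0.16  0.88  2.19]
6.175
```

```bash
python3 - <<'E'
from h import *
Q=down(-.12); b=[620.5,247.8]
movep([*b,120],Q); move_straight([*b,72],max_speed=80)
f0=np.array(current_wrist_force())
print("t",current_time_s(),f0.round(1))
for F in (3,12):
    print(F,move_straight([*b,44],max_speed=15,max_force=F),np.round(current_tool_pos(),1),(np.array(current_wrist_force())-f0).round(1))
pause(.2); print((np.array(current_wrist_force())-f0).round(1))
r=read_camera("scene"); cv2.imwrite("pics/press.png",r["color"][:,:,::-1])
print([ (d["at"],d["score"]) for d in place_of("button_top","scene")][:1],current_time_s())
E
```

```text
t 7.8083 [-0.6 -0.3 -0.3]
3 True [620.5 247.8  52.2] [1.  0.2 5.2]
12 True [620.5 247.8  50. ] [-1.4 -0.6 12.5]
[-2.2 -1.2 13.1]
[] 9.6667
```

```bash
python3 - <<'E'
from h import *
b=[620.5,247.8]
print(move_straight([*b,42],max_speed=15,max_force=10),np.round(current_tool_pos(),1),np.round(current_wrist_force(),1))
move_straight([*b,72],max_speed=80); 
r=read_camera("top"); cv2.imwrite("pics/c2.png",cv2.resize(r["color"][140:280,200:340,::-1],None,fx=4.2,fy=4.2,interpolation=cv2.INTER_CUBIC))
print(np.round(current_wrist_force(),1))
move_straight([*b,200],max_speed=150)
movep([453,285,170],down(-.12)); gripper_to(1.0)
r=read_camera("top"); cv2.imwrite("pics/c3.png",cv2.resize(r["color"][140:280,200:340,::-1],None,fx=4.2,fy=4.2,interpolation=cv2.INTER_CUBIC))
r=read_camera("scene"); cv2.imwrite("pics/s3.png",cv2.resize(r["color"][100:260,220:380,::-1],None,fx=3.7,fy=3.7,interpolation=cv2.INTER_CUBIC))
print(current_time_s())
E
```

```text
True [620.5 247.8  50.1] [-3.5 -1.2 11.6]
[-0.1 -0.1  0.3]
12.9917
```

View pics/s3.png

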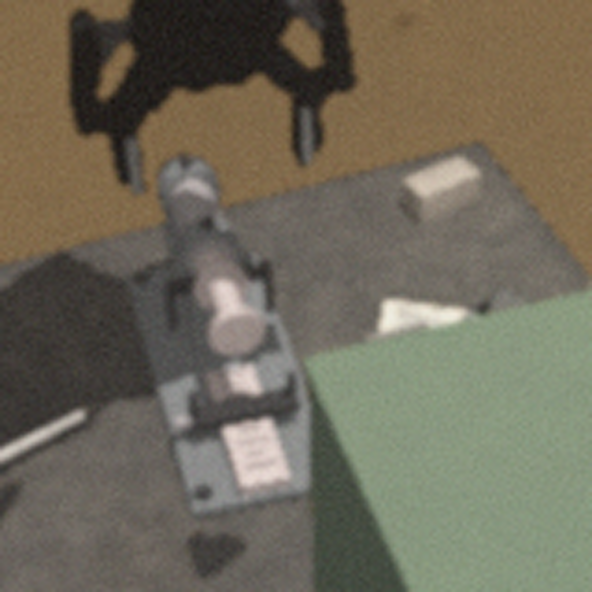

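The scene crop shows the gripper open above the spool grip, the cross-bar behind it, and the index saddle at about (245,405), undisturbed. The press ended on a hard stop and the force went back to zero on release. Now I'll grasp the rod.

```bash
python3 - <<'E'
from h import *
Q=down(1.449-np.pi/2); p=[453,284.8]
print([ (np.round(d["at"],1),d["score"]) for l in("rod_grip","rod_pointer","index_mark") for d in place_of(l,"scene")[:1]])
movep([*p,140],Q); print(move_straight([*p,67],max_speed=90,max_force=12), np.round(current_tool_pos(),1))
gripper_to(0.0); pause(.2)
print(current_gripper_width(),current_grasp_force(),np.round(current_wrist_force(),1),current_time_s())
r=read_camera("scene")
print([ (np.round(d["at"],1),d["score"]) for l in("rod_grip","rod_pointer","index_mark") for d in place_of(l,"scene")[:1]])
E
```

```text
[(array([454.2, 283. ,  83.1]), 0.73), (array([453.6, 311.5,  54.4]), 0.94), (array([452.1, 257.8,  49.5]), 0.74)]
False [453.3 285.   67.5]
0.19097021114146637 58.198710680007935 [-9.4 -0.2 13.7] 15.1917
[(array([452.8, 285.7,  83.7]), 0.56), (array([456.4, 311.3,  52. ]), 0.7), (array([448.7, 258.9,  50.6]), 0.76)]
```

```bash
python3 - <<'E'
from h import *
u=-np.array([np.cos(1.449),np.sin(1.449),0])
p0=np.array([453,284.8,67]); np.save("p0.npy",current_tool_pos())
print(move_straight((p0+40*u).tolist(),max_speed=30,max_force=30)); pause(.2)
print(np.round(current_tool_pos(),1),np.round(current_wrist_force(),1),current_grasp_force(),current_time_s())
for c in("scene","top"):
    r=read_camera(c)
    print(c,[ (l,np.round(d["at"],1),round(d["score"],2)) for l in("rod_grip","rod_pointer","index_mark") for d in place_of(l,c)[:1]])
    if c=="scene": cv2.imwrite("pics/s4.png",cv2.resize(r["color"][130:250,230:350,::-1],None,fx=5,fy=5,interpolation=cv2.INTER_CUBIC))
E
```

```text
False
[447.  246.4  67.3] [-9.7  6.   9.3] 58.33808183670044 17.075
scene [('rod_grip', array([447.6, 270.9,  56.7]), 0.18), ('rod_pointer', array([450.1, 273.5,  53.3]), 0.85), ('index_mark', array([449. , 260.7,  49.5]), 0.54)]
top []
```

View pics/s4.png

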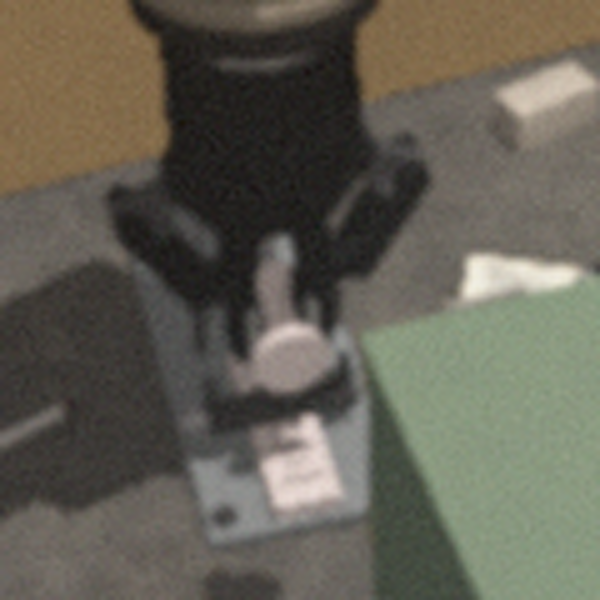

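The rod follows the gripper without slipping, and the cross-bar is now about 13 mm short of the fins. I'll draw the rest and average the network readings.

```bash
python3 - <<'E'
from h import *
u=-np.array([np.cos(1.449),np.sin(1.449),0]); p0=np.array([453,284.8,67])
def gap(n):
    g=[]
    for i in range(n):
        r=read_camera("scene"); a=place_of("rod_pointer","scene"); b=place_of("index_mark","scene")
        if a and b: g.append([(np.array(b[0]["at"])-a[0]["at"])@u,b[0]["at"][1],a[0]["at"][1],b[0]["score"]])
    print(np.round(g,1).tolist(),np.median([x[0] for x in g]) if g else None)
gap(5)
move_straight((p0+52.5*u).tolist(),max_speed=15,max_force=20); pause(.2)
tp=np.array(current_tool_pos());print(tp.round(1),"travel",(tp-np.load("p0.npy"))@u,np.round(current_wrist_force(),1),current_grasp_force(),current_time_s())
gap(5)
r=read_camera("scene"); cv2.imwrite("pics/s5.png",cv2.resize(r["color"][170:230,250:330,::-1],None,fx=9,fy=9,interpolation=cv2.INTER_CUBIC))
r=read_camera("top"); cv2.imwrite("pics/t5.png",cv2.resize(r["color"][215:275,250:330,::-1],None,fx=9,fy=9,interpolation=cv2.INTER_CUBIC))
E
```

```text
[[11.2, 259.7, 271.1, 0.6], [-3.4, 276.7, 273.1, 0.7], [9.5, 262.0, 271.7, 0.8], [6.9, 260.4, 267.9, 0.6], [13.1, 258.9, 272.0, 0.8]] 9.482347815409057
[445.4 234.1  67.2] travel 51.303938459188196 [-9.4  6.9  9.9] 58.347036838531494 19.4083
[[2.1, 258.0, 260.1, 0.6], [3.4, 256.7, 260.6, 0.7], [-11.0, 248.1, 258.1, 0.2], [-0.1, 259.1, 259.4, 0.7], [1.5, 258.7, 260.5, 0.7]] 1.4586279462350988
```

View pics/s5.png

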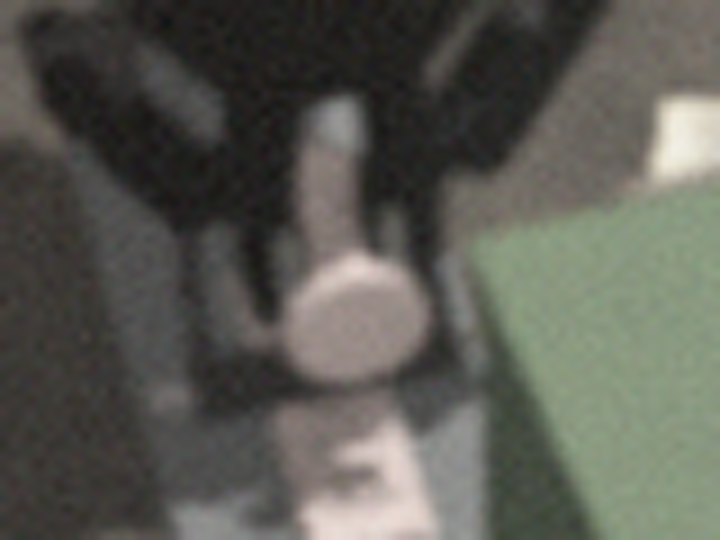

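View pics/t5.png

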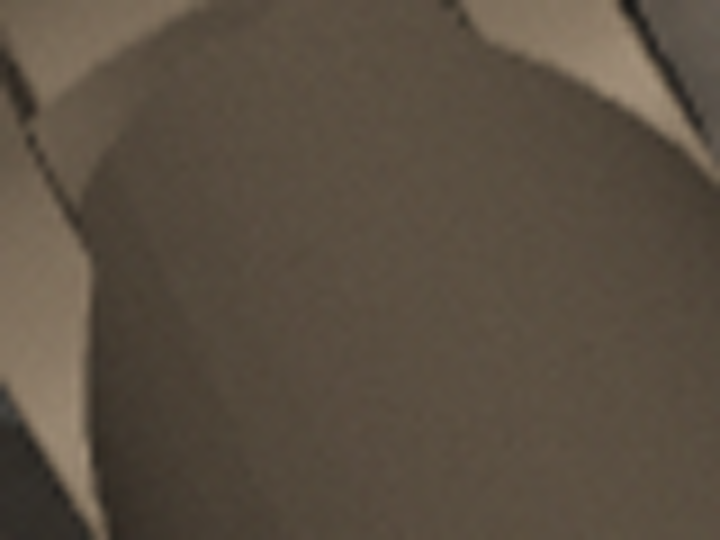

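Only a narrow residual is left: the left leg at about (205,300) runs straight into the fin at (205,385). The gripper hides the tester in the top view. The readings give a total of about 52.8 mm, and travel so far is 51.3 mm, so I'll draw 1.5 mm more.

```bash
python3 - <<'E'
from h import *
u=-np.array([np.cos(1.449),np.sin(1.449),0]); p0=np.array([453,284.8,67])
move_straight((p0+54*u).tolist(),max_speed=10,max_force=20); pause(.3)
tp=np.array(current_tool_pos());print(tp.round(1),"travel",(tp-np.load("p0.npy"))@u,np.round(current_wrist_force(),1),current_grasp_force())
A=[];B=[]
for i in range(15):
    read_camera("scene"); a=place_of("rod_pointer","scene"); b=place_of("index_mark","scene")
    if a and a[0]["score"]>.5:A.append(np.array(a[0]["at"])@u)
    if b and b[0]["score"]>.5:B.append(np.array(b[0]["at"])@u)
print(np.round(A,1),np.round(B,1),np.median(B)-np.median(A),np.mean(B)-np.mean(A),current_time_s())
r=read_camera("scene"); cv2.imwrite("pics/s6.png",cv2.resize(r["color"][180:230,260:320,::-1],None,fx=12,fy=12,interpolation=cv2.INTER_CUBIC))
E
```

```text
[445.3 232.6  67.3] travel 52.79440806211415 [-10.4   6.2   9.3] 58.34942042827606
[-310.9 -311.2 -311.1 -309.6 -309.8 -309.5 -310.8 -309.9 -312.7 -310.4
 -309.8 -314.3 -310.1 -310.2 -311.3] [-309.7 -308.4 -312.2 -313.1 -311.4 -310.5 -311.4 -313.  -311.1 -310.3] -0.8669708467104442 -0.33599174857982916 23.1083
```

View pics/s6.png

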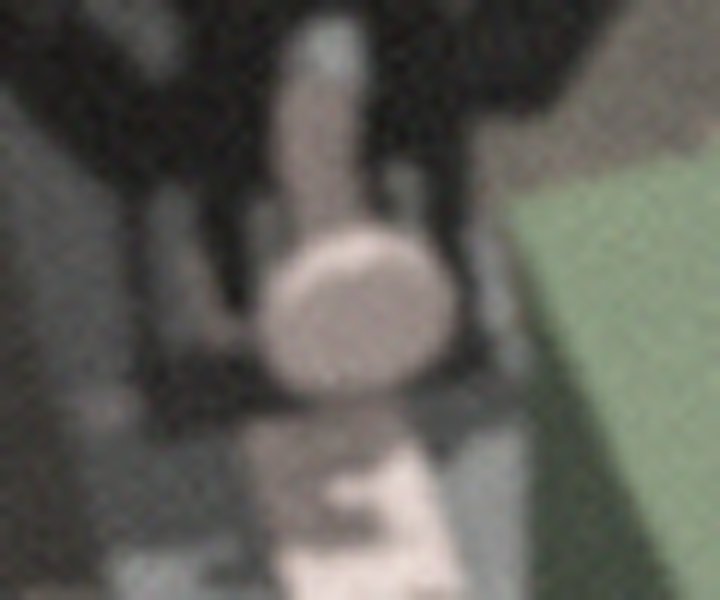

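The legs at about (140,290) and (470,280) now stand straight over the fins. The averaged gap is about 0, between -0.3 and -0.9 mm, and the index hasn't moved. I'm handing it in.

```bash
python3 -c "
from bench import *
print(current_grasp_force(),finish_job())"
```

```text
the job is handed in; nothing more can be done
58.34963858127594 None
```

I pressed the button to its stop and let it come up, then drew the rod out 52.8 mm to the index mark (within about 1 mm by the camera readings) and handed the job in still holding it, at about 23 s on the robot's clock.

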